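# Close the chocolate mould and show it to the webcam

## Task

Close the two-part chocolate mould where it stands: lower the red upper half over the two steel pins of the white lower half, without dropping it, until it rests flush, and let go of it. Then grip the white lower half, lift the closed mould and show its seam to the webcam: hold it still in the air, level and still closed, one long side square to the lens, its middle 20 cm straight in front of the lens and the seam at lens height, and finish while still holding it there. Leave the webcam and the other things on the worktop alone.

Things in the scene. Friction and masses are not known exactly. Their poses are not given: they have to be found in the camera images.
- mould_base: White lower half of the mould, a block 150 long (own x) x 56 wide (own y) x 30 high, loose, about 0.35 kg. Three round pockets 28 across, 12 deep, in its top. On the top two steel pins, 8 diameter, 14 tall (upper 5 tapered to 4 diameter), at x = +60 and -60, y = 0. Origin: centre of underside; z up. It can be gripped across its 56 mm width at the middle, also when closed: the upper half is narrower.
- mould_lid: Red upper half of the mould, a plate 150 long (own x) x 46 wide (own y) x 8 thick, loose, about 0.14 kg. Two through holes, 11 diameter, at x = +60 and -60, y = 0 (either way round fits). On its top, in the middle, a grip rib 60 long (along x), 14 wide, 18 tall, top 26 above the underside. Origin: centre of underside; z up. Closed, its underside lies flush on the lower half's top, 30 above that one's underside. The two halves may stand either way round, left or right.
- mould_centre (a point): Middle of the mould: centre of the lower half's top face (the seam), 30 above its underside. Axes as the lower half's.
- webcam: Black webcam on a thin stand with a round foot of 84 diameter, fixed to the worktop; head 28 deep x 96 wide x 32 high, top 186 above the worktop. Origin: centre of the foot's underside. It looks horizontally along its own -x, towards the robot; its y is horizontal, across the view; z up. Behind it, at the back, a navy mug and a blue pitcher stand fixed.
- lens (a point): Front of the webcam's lens, 170 above the worktop. Axes as the webcam's: looks along -x.
- view_point (a point): Point in the air 200 straight in front of the lens, 170 above the worktop, where the middle of the mould (mould_centre) is to be held. Axes as the webcam's; the mould's long axis is to lie along this y, either way round.
- marker_tub: Clear tub of coloured markers, 125x125x120, back left. Origin: centre of underside. Bystander.
- blue_marker: Blue and white felt marker lying on the worktop, 12x128x14. Origin: middle of its underside. Bystander.
- cup_red: Small red cup, 59x80x58, on the right. Origin: centre of underside. Bystander.
- tin: Small grey pepper tin, 41x41x51, near the right-hand edge (beyond that edge stands a tall fridge: swing the arm in from the right folded in, within about 0.4 m of the base axis). Origin: centre of underside. Bystander.
- keys: Bunch of keys lying on the worktop at the far left, 104x111x8. Origin: middle of its underside. Bystander.

How it is judged (in metres and radians):
On the way, in this order (a step that is already met when the one before it is completed fails the run):
1. the upper half rests flush on the lower half over both pins, let go, the lower half still on the worktop (z of mould_lid in the frame of mould_base between 0.0275 and 0.0325 m and x of mould_lid in the frame of mould_base between -0.0045 and 0.0045 m and y of mould_lid in the frame of mould_base between -0.0045 and 0.0045 m and angle between the x axis of mould_lid and the x axis of mould_base, either way round below 0.1 rad and angle between the z axis of mould_lid and the z axis of mould_base, either way round below 0.05 rad and contact force between the fingers and mould_lid below 0.3 N and height (world z) of mould_base below 0.006 m), for 0.2 s.
2. the closed mould is lifted clear of the worktop (z of mould_lid in the frame of mould_base between 0.0275 and 0.0325 m and x of mould_lid in the frame of mould_base between -0.0045 and 0.0045 m and y of mould_lid in the frame of mould_base between -0.0045 and 0.0045 m and angle between the x axis of mould_lid and the x axis of mould_base, either way round below 0.1 rad and angle between the z axis of mould_lid and the z axis of mould_base, either way round below 0.05 rad and height (world z) of mould_base above 0.04 m and contact force between the fingers and mould_base above 1 N), for 0.2 s.
At the end, for the whole second after the job is handed in: Held in the fingers in mid-air: the mould still closed (upper half flush within 2.5 mm and centred on the pins), middle of the seam within 25 mm of the point 200 mm in front of the lens at lens height, level within 7 degrees, long side square to the lens within 8.5 degrees, and still (z of mould_lid in the frame of mould_base between 0.0275 and 0.0325 m and x of mould_lid in the frame of mould_base between -0.0045 and 0.0045 m and y of mould_lid in the frame of mould_base between -0.0045 and 0.0045 m and angle between the x axis of mould_lid and the x axis of mould_base, either way round below 0.1 rad and angle between the z axis of mould_lid and the z axis of mould_base, either way round below 0.05 rad and contact force between the fingers and mould_base above 1 N and height (world z) of mould_base above 0.1 m and distance between mould_centre and view_point below 0.025 m and angle between mould_base's own z axis and vertical below 0.12 rad and angle between the x axis of mould_base and the y axis of webcam, either way round below 0.15 rad and linear speed of mould_base below 0.02 m/s and angular speed of mould_base below 0.15 rad/s and contact force between mould_base and webcam below 0.1 N); the arm keeps its last pose, push and grip.
It fails at once if the upper half is dropped from more than 2 cm over its seat (contact force between anything else and mould_lid below 0.02 N and z of mould_lid in the frame of mould_base above 0.052 m).
It fails at once if the webcam is knocked (contact force between webcam and anything else above 2 N).
It fails at once if another thing on the worktop is shifted by more than 25 mm (distance of any of marker_tub, blue_marker, cup_red, tin, keys from where it was at the start of the episode above 0.025 m).
It also fails if it takes over 61 s, if anything falls off the work surface, if the arm or the gripper's body presses on something with over 40 N, if the wrist force passes 120 N, or if a joint passes its speed limit or range.

## Robot

A 6-joint arm with a two-finger parallel gripper is mounted at the origin on a cart in front of the work surface, level with it; the furniture and walls round the work are solid. World frame = base frame: x ahead of the robot, y to its left, z up, the work surface at z = 0. Lengths are in mm, angles in rad, forces in N, time in s.
With the tool pointing down it reaches from about 350 to 925 mm from the base axis. Payload 6.4 kg.
Tool frame: the origin (TCP) lies on the mounting face of the last link; the fingertips stand 199 mm ahead of it and the grasp point (between the pads) lies 180 mm ahead of it; z points along the fingers, y is the direction in which the jaws open and shut (so a half turn about z gives the same grasp; the last joint's range is limited). The gripper opens to 94 mm and grips with 3 to 60 N. Pads are 16 mm wide; open, the fingers measure 119 mm over their backs; the gripper's body (75 mm by 177 mm) begins 78 mm behind the grasp point.
Start: joints at [-1.285, 0.245, 1.558, -0, 1.339, -0.174], TCP at [288.456, -582.502, 404.655] pointing down, gripper open.
Joint ranges: [-3.13, 3.13], [-1.02, 2.26], [0.13, 2.54], [-0.95, 4.09], [0.21, 2.88], [-2.74, 2.74]. Speed limits (rad/s): [2.57, 2.57, 3.14, 3.14, 3.14, 3.14].

## Interface

Orientations are given as [roll, pitch, yaw] about the fixed x, y, z axes, in that order (R = Rz(yaw) Ry(pitch) Rx(roll)).
In Python, from station import * gives the robot as it stands.
- The arm moves only by the tool carry_out, never from a script. Its argument "moves" is a list of rows, each an object of numbers: "hand": the opening, from 0 (shut) to 1 (fully open); "x", "y", "z": the shift along the tool's x, y, z in m; "rx", "ry", "rz": the turn, a rotation vector about the tool's x, y, z in rad. In form: [{"hand": .., "x": .., "y": .., "z": .., "rx": .., "ry": .., "rz": ..}, ...]. A call has 1 to 12 rows; each row is the pose to reach, as a shift and turn from the pose measured when the call began, along the tool's axes at that moment; what a row does not reach only later rows make up. A row lasts 1/8 s, in which the tool goes at most 62.5 mm and 10.7 degrees, less where a joint would pass 70% of its speed; a pose out of reach is approached as far as the arm can. A call with a gripper value outside its range is refused whole. The fingers move at their own pace and stop on an object; the grip force is fixed at half the most. Time passes only in rows, so rows that repeat a pose let the fingers close. It gives the time, the measured TCP pose, the force and the opening at its end, in the units of the state.
- observe(): the state, without advancing time (a new reading comes with each control period).
- snapshot(name): name is "side" or "top"; returns a dict with "color" (400x640x3 uint8, red, green, blue), "vertical_fov" (degrees; the focal length in pixels is half the picture's height over the tangent of half this angle, whatever the lens; pixels are square), "cx", "cy" (the principal point, pixels), "view" (4x4, takes a point from world to camera coordinates). Camera axes: x right, y down, z forward; pixel columns grow to the right and rows downward; lengths in mm; the calibration is good to about 2 mm. A picture is of the moment at which its call begins. There is no depth.
- hand_in(): hands the job in, once; it reports no verdict.
The state is a dict: "time_s": time; "joints": joint angles; "joint_vel": joint speeds; "effort": joint torques, N m; "tcp_pos": TCP position; "ee_rot": TCP orientation; "force": force on the tool from outside, world axes, zero at the start; "wrist_torque": the same for the moment, N m; "finger_gap": finger opening in mm.
Only numpy, scipy, OpenCV 4.12 (cv2) and the standard library are available. Lean on these libraries where they do the work, as an engineer would, in place of code of your own. Each camera call takes 0.05 s, during which the arm holds its last target.

## Working session

There is one attempt and no reset: what is moved stays moved. The work goes in short steps, Python scripts to look and compute and a tool call to move; the robot and the scene stay as the last step left them, time stands still between calls to the robot, and variables do not carry over. Pictures are saved under pics/ and viewed, and the job is handed in when it is done.

Besides the shell and the picture viewer there is one more tool, called after "Call:" by a JSON object that holds its "method" and its "body". carry_out: Moves the arm, as the interface text tells. Its arguments: {"type":"object","properties":{"moves":{"type":"array","items":{"type":"object","properties":{"hand":{"type":"number"},"x":{"type":"number"},"y":{"type":"number"},"z":{"type":"number"},"rx":{"type":"number"},"ry":{"type":"number"},"rz":{"type":"number"}}}}},"required":["moves"]}

```bash
ls; mkdir -p pics; python3 - <<'E'
from station import *
import cv2,numpy as np
print(observe())
for n in("side","top"):
    s=snapshot(n); cv2.imwrite(f"pics/{n}0.png",s["color"][:,:,::-1]); print(n,s["vertical_fov"],s["cx"],s["cy"]); print(np.array(s["view"]).round(4).tolist())
E
```

```text
pics
{'time_s': 0.0, 'joints': array([-1.28511244e+00,  2.45791341e-01,  1.55898831e+00,  3.16784361e-06,
        1.33869081e+00, -1.74117964e-01]), 'joint_vel': array([ 1.10140503e-03,  2.42819977e-03, -2.90118663e-05, -3.23017372e-04,
        1.34601457e-03,  3.54658080e-04]), 'effort': array([ 8.20312471e-04, -4.15841711e+01, -3.14601517e+01,  6.84900605e-02,
        3.33180476e-02, -1.48104205e-04]), 'tcp_pos': array([ 288.38239382, -582.27748014,  403.57336778]), 'ee_rot': array([-3.13974377e+00, -3.28345636e-04,  4.59800812e-01]), 'force': array([ 0.1346552 , -0.0912284 ,  0.12185098]), 'wrist_torque': array([-0.04419464,  0.04742342, -0.02482154]), 'finger_gap': 93.76794715887472}
side 48.159151005202816 322.1015830753837 203.91807282752558
[[0.5302, 0.8478, -0.0122, -471.7079], [0.7326, -0.4653, -0.4968, -255.8678], [-0.4269, 0.2545, -0.8678, 1599.0469], [0.0, 0.0, 0.0, 1.0]]
top 42.52027606655094 314.1578553889952 204.73223876092507
[[0.0215, -0.9997, 0.0068, 196.3306], [-0.9857, -0.0224, -0.1673, 595.3959], [0.1674, -0.0031, -0.9859, 1436.6372], [0.0, 0.0, 0.0, 1.0]]
```

View pics/side0.png

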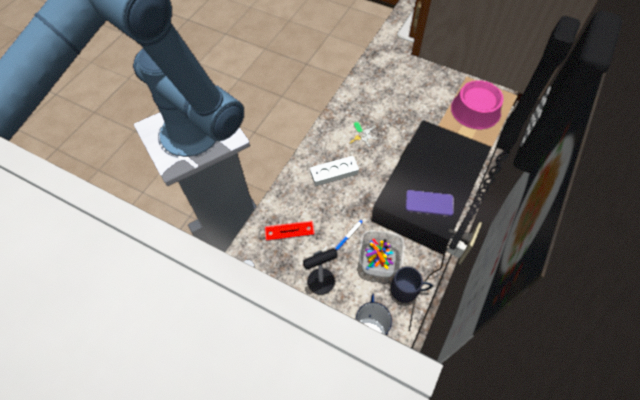

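View pics/top0.png

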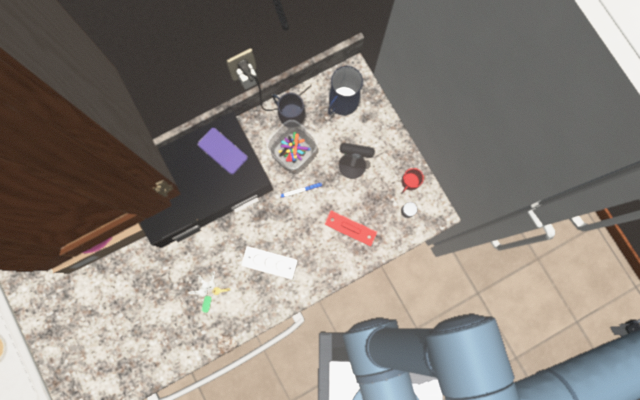

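The side view shows the red lid at about (289,231), the white base at (334,169) and the webcam at (320,265). In the top view the lid is at (351,229), the base at (270,262), and the webcam foot at (352,167) with its head at (357,151). I'll zoom in on these.

```bash
cat > h.py <<'E'
import cv2,numpy as np
from station import *
def cam(n):
    s=snapshot(n); V=np.array(s["view"],float); f=200/np.tan(np.radians(s["vertical_fov"])/2)
    K=np.array([[f,0,s["cx"]],[0,f,s["cy"]],[0,0,1]]); return dict(img=s["color"],V=V,K=K)
def ray(c,p):
    d=np.linalg.inv(c["K"])@np.array([p[0],p[1],1.]); R=c["V"][:3,:3]; return -R.T@c["V"][:3,3],R.T@d
def onz(c,p,z):
    o,d=ray(c,p); return o+d*(z-o[2])/d[2]
def tri(c1,p1,c2,p2):
    P1=c1["K"]@c1["V"][:3];P2=c2["K"]@c2["V"][:3]
    X=cv2.triangulatePoints(P1,P2,np.array(p1,float).reshape(2,1),np.array(p2,float).reshape(2,1)).ravel();return X[:3]/X[3]
def proj(c,X):
    u=c["K"]@(c["V"][:3]@np.append(X,1)); return u[:2]/u[2]
def crop(c,name,x0,y0,w,h,k=8):
    im=cv2.resize(c["img"][y0:y0+h,x0:x0+w,::-1],None,fx=k,fy=k,interpolation=cv2.INTER_CUBIC); cv2.imwrite("pics/"+name+".png",im)
E
python3 - <<'E'
from h import *
t=cam("top");s=cam("side")
crop(t,"t_lidweb",310,135,90,120,5)
crop(t,"t_base",235,235,75,55,10)
crop(s,"s_all",255,150,110,150,4)
for c,n in((t,'top'),(s,'side')):
    h=cv2.cvtColor(c["img"],cv2.COLOR_RGB2HSV)
    m=(((h[...,0]<8)|(h[...,0]>172))&(h[...,1]>150)&(h[...,2]>90)).astype(np.uint8)
    w=((h[...,1]<25)&(h[...,2]>215)).astype(np.uint8)
    for mm,lab in((m,'red'),(w,'white')):
        k=cv2.findContours(mm,0,1)[0]
        for q in k:
            a=cv2.contourArea(q)
            if 150<a<3000: print(n,lab,a,cv2.minAreaRect(q))
E
```

```text
top white 417.5 ((427.5, 389.5), (19.0, 29.0), 90.0)
top white 610.5 ((96.77931213378906, 386.0826416015625), (49.00952911376953, 26.097036361694336), 3.0940582752227783)
top white 898.0 ((343.5, 380.5), (37.0, 29.0), 90.0)
top white 164.0 ((50.47803497314453, 352.20245361328125), (15.016251564025879, 18.997304916381836), 65.224853515625)
top white 240.0 ((133.14999389648438, 345.45001220703125), (18.657434463500977, 25.930675506591797), 71.56504821777344)
top white 1045.0 ((174.44398498535156, 350.7621154785156), (49.67768859863281, 63.403587341308594), 61.821407318115234)
top white 934.0 ((101.31062316894531, 336.1003112792969), (51.14185333251953, 61.460575103759766), 28.393022537231445)
top white 250.5 ((32.844688415527344, 323.6228332519531), (15.719527244567871, 25.673416137695312), 67.61986541748047)
top white 489.0 ((234.42929077148438, 360.56829833984375), (12.40858268737793, 161.74851989746094), 57.331138610839844)
top white 163.0 ((278.4146423339844, 313.768310546875), (14.524161338806152, 24.05076026916504), 51.34019088745117)
top white 554.5 ((158.26922607421875, 310.846
[... 1870 characters left out ...]
 1703.0 ((614.9244995117188, 40.8735237121582), (111.50251770019531, 19.37725830078125), 55.3758430480957)
side red 584.0 ((288.9493408203125, 230.23236083984375), (13.628946304321289, 47.76530075073242), 82.64761352539062)
side white 200.5 ((362.4807434082031, 287.59613037109375), (20.260038375854492, 18.5936279296875), 37.87498474121094)
side white 639.5 ((333.9918212890625, 167.4739990234375), (16.817546844482422, 46.69117736816406), 72.55281066894531)
side white 256.5 ((234.8729705810547, 141.23672485351562), (15.234049797058105, 23.54789924621582), 54.78240966796875)
side white 1041.0 ((164.82077026367188, 144.87738037109375), (67.99000549316406, 36.714603424072266), 60.945396423339844)
```

View pics/t_lidweb.png

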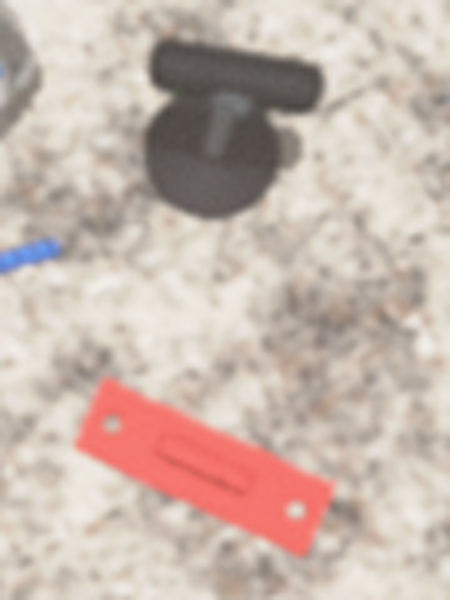

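View pics/t_base.png

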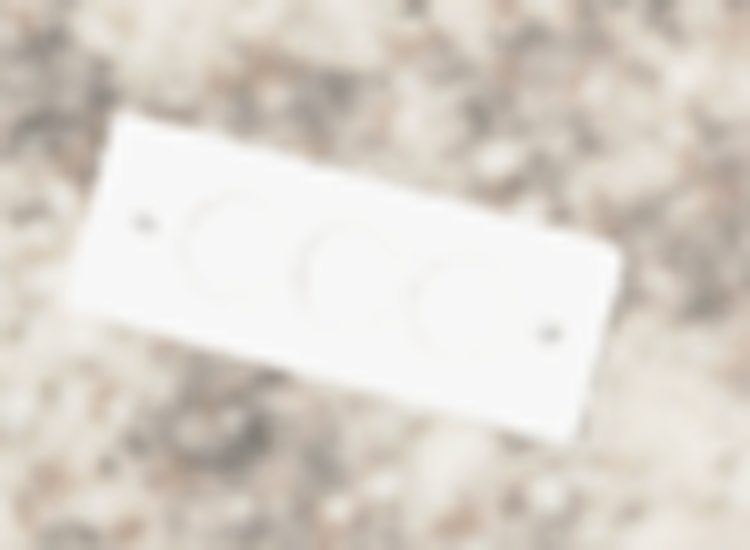

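View pics/s_all.png

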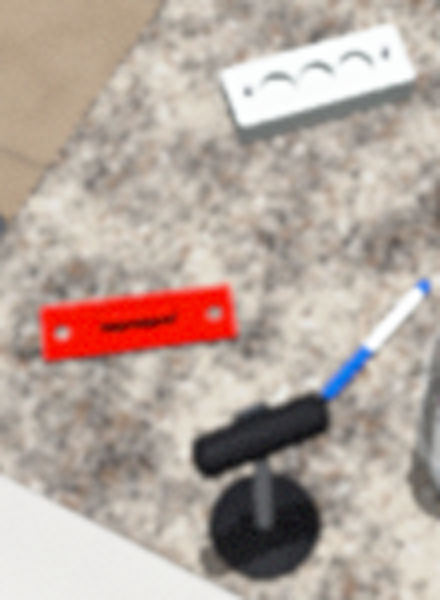

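```bash
python3 - <<'E'
from h import *
t=cam("top");s=cam("side")
def u(p,x0,y0,k): return ((p[0]+.5)/k-.5+x0,(p[1]+.5)/k-.5+y0)
np.set_printoptions(precision=1,suppress=True)
for c in(t,s): print("cam",ray(c,(320,200))[0])
def seg(a,b): print("   mid",(a+b)/2,"len",np.linalg.norm(a-b),"yaw",np.degrees(np.arctan2((a-b)[1],(a-b)[0])))
T=lambda p:u(p,310,135,5);B=lambda p:u(p,235,235,10);S=lambda p:u(p,255,150,4)
print("lid holes top");a,b=[onz(t,T(p),8) for p in((112,423),(296,510))];seg(a,b)
print("lid corners top");q=[onz(t,T(p),8) for p in((106,377),(335,487),(305,557),(75,447))];print(np.mean(q,0));seg(q[0],q[1]);seg(q[3],q[2])
print("lid holes side");a,b=[onz(s,S(p),8) for p in((62,333),(214,314))];seg(a,b)
print("lid corners side");q=[onz(s,S(p),8) for p in((41,311),(230,285),(237,335),(47,361))];print(np.mean(q,0));seg(q[0],q[1])
print("base corners top");q=[onz(t,B(p),30) for p in((118,113),(624,246),(572,442),(66,303))];print(np.mean(q,0));seg(q[0],q[1]);seg(q[3],q[2])
print("pins top z37");a,b=[onz(t,B(p),37) for p in((143,222),(548,332))];seg(a,b)
print("base corners side");q=[onz(s,S(p),30) for p in((221,73),(397,25),(414,74),(239,126))];print(np.mean(q,0));seg(q[0],q[1])
print("pins side");a,b=[onz(s,S(p),37) for p in((248,90),(385,53))];seg(a,b)
print("foot top",onz(t,T((212,151)),6),"side",onz(s,S((265,526)),6))
a,b=[onz(t,T(p),186) for p in((152,50),(322,73))];print("head top view top-face?",a,b);seg(a,b)
a,b=[onz(s,S(p),170) for p in((200,455),(322,413))];print("head side view",a,b);seg(a,b)
E
```

```text
cam [ 342.2  214.1 1514.6]
cam [1120.1 -126.1 1254.7]
lid holes top
   mid [531.1 101.    8. ] len 119.76299941407844 yaw 65.70725448780794
lid corners top
[530.9 100.3   8. ]
   mid [551.9  91.5   8. ] len 149.83195602580048 yaw 65.29333823454465
   mid [509.9 109.1   8. ] len 149.65437564665055 yaw 65.5068501729877
lid holes side
   mid [532.7 102.7   8. ] len 118.67033936703763 yaw -114.39967408989
lid corners side
[532.5 103.5   8. ]
   mid [512.3 112.2   8. ] len 148.95265846409373 yaw -113.54774960265131
base corners top
[424.1 335.5  30. ]
   mid [451.8 329.   30. ] len 151.20778706788872 yaw 76.59830611415262
   mid [396.4 341.9  30. ] len 150.71798174410608 yaw 76.05209150565152
pins top z37
   mid [423.3 334.7  37. ] len 120.34267379903505 yaw 76.17466651879344
base corners side
[423.7 339.1  30. ]
   mid [398.4 346.7  30. ] len 154.55771875112302 yaw -104.15035837226209
pins side
   mid [424.8 336.8  37. ] len 118.58041708650777 yaw -104.44413685077808
foot top [723.1  97.7   6. ] side [724.7  99.    6. ]
head top view top-face? [732.5 144.3 186. ] [721.9  53.2 186. ]
   mid [727.2  98.7 186. ] len 91.66629494529506 yaw 83.36981082810836
head side view [713.   59.4 170. ] [730.6 142.3 170. ]
   mid [721.8 100.8 170. ] len 84.78010105097576 yaw -101.91324845184761
```

```bash
python3 - <<'E'
from h import *
t=cam("top");s=cam("side")
a=cv2.resize(t["img"][138:182,334:380,::-1],None,fx=8,fy=8,interpolation=cv2.INTER_CUBIC)
b=cv2.resize(s["img"][242:298,298:344,::-1],None,fx=8,fy=8,interpolation=cv2.INTER_CUBIC)
im=np.zeros((460,760,3),np.uint8); im[:352,:368]=a; im[:448,380:748]=b
im=(255*(im/255.)**.5).astype(np.uint8)
cv2.imwrite("pics/web.png",im)
E
```

```text
(no output)
```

View pics/web.png

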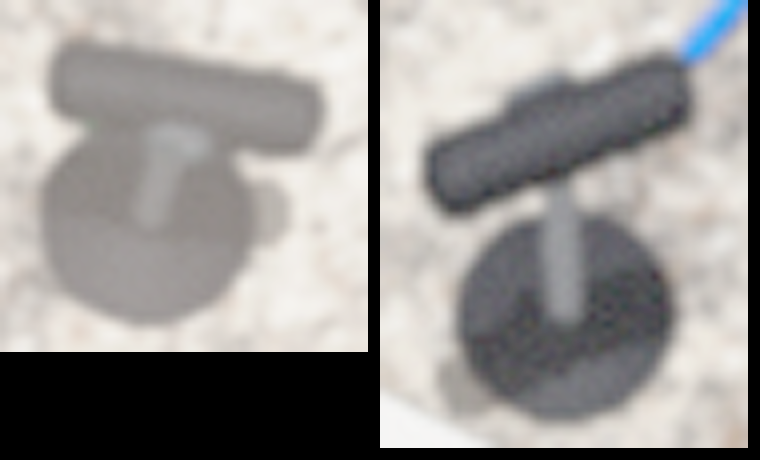

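```bash
python3 - <<'E'
from h import *
np.set_printoptions(precision=1,suppress=True)
t=cam("top");s=cam("side")
T=lambda p:((p[0]+.5)/8-.5+334,(p[1]+.5)/8-.5+138)
S=lambda p:((p[0]-380+.5)/8-.5+298,(p[1]+.5)/8-.5+242)
L=tri(t,T((55,80)),s,S((688,88)));R=tri(t,T((318,115)),s,S((432,180)))
print(L,R,(L+R)/2,np.linalg.norm(L-R),np.degrees(np.arctan2(*(L-R)[[1,0]])))
print("lens",tri(t,T((180,137)),s,S((543,92))))
# image-direction on plane z=170 from long edges
for c,F,e in((t,T,[((72,42),(305,76)),((60,118),(300,155))]),(s,S,[((435,150),(665,55)),((460,213),(685,122))])):
  for z in (155,170,186):
    for p,q in e:
      d=onz(c,F(p),z)-onz(c,F(q),z);print(z,np.degrees(np.arctan2(d[1],d[0]))%180,end=' ')
  print()
# foot circle
print("foot",onz(t,T((147,(122+325)/2-4)),5),onz(s,S((565,316)),5))
print("pole",onz(t,T((152,220)),10),onz(s,S((566,315)),10))
E
```

```text
[729.9 143.4 168.8] [716.7  54.8 178.5] [723.3  99.1 173.6] 90.08712124296726 81.51066228771228
lens [708.7 101.2 176.4]
155 82.74663967457894 155 82.28913220938023 170 82.74663967457899 170 82.28913220938016 186 82.746639674579 186 82.28913220938027 
155 81.84695578594933 155 81.17860873121714 170 81.84695578594936 170 81.17860873121718 186 81.84695578594936 186 81.17860873121704 
foot [722.7  97.9   5. ] [723.9  98.9   5. ]
pole [721.3  96.4  10. ] [725.4  98.5  10. ]
```

```bash
cat >> h.py <<'E'
from scipy.spatial.transform import Rotation as Ro
def go(*W):
    o=observe(); R0=Ro.from_euler('xyz',o["ee_rot"]); p=np.array(o["tcp_pos"])
    print("t",o["time_s"],"p",p.round(1),"rpy",np.degrees(o["ee_rot"]).round(2),"gap",round(o["finger_gap"],1),"F",np.round(o["force"],1))
    for x,y,z,yaw in W:
        d=R0.inv().apply(np.array([x,y,z])-p)/1000
        r=(R0.inv()*Ro.from_euler('xyz',[np.pi,0,np.radians(yaw)])).as_rotvec()
        print((x,y,z,yaw),"xyz",d.round(4),"r",r.round(4))
E
python3 - <<'E'
from h import *
go((178,-358,404,26),(280,-260,404,35),(390,-100,380,50),(531.7,101.7,300,65.5))
E
```

```text
t 0.5 p [ 288.5 -582.5  404.6] rpy [-179.99   -0.     26.35] gap 93.9 F [0.5 0.  0.4]
(178, -358, 404, 26) xyz [ 0.0006 -0.2502  0.0006] r [-0.0001 -0.      0.0061]
(280, -260, 404, 35) xyz [ 0.1355 -0.2927  0.0007] r [-1.00e-04 -0.00e+00 -1.51e-01]
(390, -100, 380, 50) xyz [ 0.3051 -0.3873  0.0247] r [-1.000e-04 -0.000e+00 -4.128e-01]
(531.7, 101.7, 300, 65.5) xyz [ 0.5216 -0.5051  0.1047] r [-1.000e-04 -0.000e+00 -6.833e-01]
```

Call:
{"method": "carry_out", "body": {"moves": [{"hand": 1, "x": 0, "y": -0.06, "z": 0}, {"hand": 1, "x": 0, "y": -0.12, "z": 0}, {"hand": 1, "x": 0, "y": -0.18, "z": 0}, {"hand": 1, "x": 0, "y": -0.24, "z": 0}, {"hand": 1, "x": 0.03, "y": -0.25, "z": 0}, {"hand": 1, "x": 0.08, "y": -0.27, "z": 0, "rz": -0.08}, {"hand": 1, "x": 0.135, "y": -0.293, "z": 0, "rz": -0.15}, {"hand": 1, "x": 0.18, "y": -0.31, "z": 0.005, "rz": -0.22}, {"hand": 1, "x": 0.22, "y": -0.33, "z": 0.01, "rz": -0.29}, {"hand": 1, "x": 0.265, "y": -0.36, "z": 0.018, "rz": -0.36}, {"hand": 1, "x": 0.305, "y": -0.387, "z": 0.025, "rz": -0.41}, {"hand": 1, "x": 0.305, "y": -0.387, "z": 0.025, "rz": -0.41}]}}

```text
invalid input at $.moves[0]: expected keys hand, x, y, z, rx, ry, rz
```

```bash
python3 - <<'E'
from h import *
go((531.7,101.7,260,65.5),(531.7,101.7,211,65.5))
E
```

```text
t 0.5 p [ 288.5 -582.5  404.6] rpy [-179.99   -0.     26.35] gap 93.9 F [0.5 0.  0.4]
(531.7, 101.7, 260, 65.5) xyz [ 0.5216 -0.5051  0.1447] r [-1.000e-04 -0.000e+00 -6.833e-01]
(531.7, 101.7, 211, 65.5) xyz [ 0.5216 -0.5051  0.1937] r [-1.000e-04 -0.000e+00 -6.833e-01]
```

Call:
{"method": "carry_out", "body": {"moves": [{"hand": 1, "x": 0, "y": -0.06, "z": 0, "rx": 0, "ry": 0, "rz": 0}, {"hand": 1, "x": 0, "y": -0.12, "z": 0, "rx": 0, "ry": 0, "rz": 0}, {"hand": 1, "x": 0, "y": -0.18, "z": 0, "rx": 0, "ry": 0, "rz": 0}, {"hand": 1, "x": 0, "y": -0.24, "z": 0, "rx": 0, "ry": 0, "rz": 0}, {"hand": 1, "x": 0.03, "y": -0.25, "z": 0, "rx": 0, "ry": 0, "rz": 0}, {"hand": 1, "x": 0.08, "y": -0.27, "z": 0, "rx": 0, "ry": 0, "rz": -0.08}, {"hand": 1, "x": 0.135, "y": -0.293, "z": 0, "rx": 0, "ry": 0, "rz": -0.15}, {"hand": 1, "x": 0.18, "y": -0.31, "z": 0.005, "rx": 0, "ry": 0, "rz": -0.22}, {"hand": 1, "x": 0.22, "y": -0.33, "z": 0.01, "rx": 0, "ry": 0, "rz": -0.29}, {"hand": 1, "x": 0.265, "y": -0.36, "z": 0.018, "rx": 0, "ry": 0, "rz": -0.36}, {"hand": 1, "x": 0.305, "y": -0.387, "z": 0.025, "rx": 0, "ry": 0, "rz": -0.41}, {"hand": 1, "x": 0.305, "y": -0.387, "z": 0.025, "rx": 0, "ry": 0, "rz": -0.41}]}}

```text
time_s: 2.0
tcp_pos: [390.6, -97.9, 379.2]
ee_rot: [-3.14, -0.0, 0.876]
force: [0.1, 0.5, -1.1]
finger_gap: 94.3
```

```bash
python3 - <<'E'
from h import *
go((531.7,101.7,260,65.5),(531.7,101.7,211,65.5))
E
```

```text
t 2.0 p [390.6 -97.9 379.2] rpy [-179.94   -0.     50.18] gap 94.3 F [ 0.1  0.5 -1.1]
(531.7, 101.7, 260, 65.5) xyz [ 0.2437 -0.0194  0.1192] r [-1.100e-03 -2.000e-04 -2.674e-01]
(531.7, 101.7, 211, 65.5) xyz [ 0.2437 -0.0193  0.1682] r [-1.100e-03 -2.000e-04 -2.674e-01]
```

Call:
{"method": "carry_out", "body": {"moves": [{"hand": 1, "x": 0.05, "y": -0.004, "z": 0.025, "rx": 0, "ry": 0, "rz": -0.06}, {"hand": 1, "x": 0.1, "y": -0.008, "z": 0.05, "rx": 0, "ry": 0, "rz": -0.12}, {"hand": 1, "x": 0.15, "y": -0.012, "z": 0.075, "rx": 0, "ry": 0, "rz": -0.18}, {"hand": 1, "x": 0.2, "y": -0.016, "z": 0.1, "rx": 0, "ry": 0, "rz": -0.24}, {"hand": 1, "x": 0.2437, "y": -0.0194, "z": 0.119, "rx": -0.001, "ry": 0, "rz": -0.267}, {"hand": 1, "x": 0.2437, "y": -0.0194, "z": 0.119, "rx": -0.001, "ry": 0, "rz": -0.267}, {"hand": 1, "x": 0.2437, "y": -0.0194, "z": 0.119, "rx": -0.001, "ry": 0, "rz": -0.267}]}}

```text
time_s: 2.88
tcp_pos: [531.8, 100.6, 260.6]
ee_rot: [3.141, 0.0, 1.141]
force: [-0.1, -0.8, -0.0]
finger_gap: 93.7
```

```bash
python3 - <<'E'
from h import *
go((531.7,101.7,211,65.5))
t=cam("top");s=cam("side")
a=cv2.resize(t["img"][190:270,310:400,::-1],None,fx=4,fy=4);b=cv2.resize(s["img"][190:270,245:335,::-1],None,fx=4,fy=4)
cv2.imwrite("pics/g1.png",np.hstack([a,b]))
E
```

```text
t 2.875 p [531.8 100.6 260.6] rpy [179.98   0.    65.4 ] gap 93.7 F [-0.1 -0.8 -0. ]
(531.7, 101.7, 211, 65.5) xyz [ 0.0009 -0.0005  0.0496] r [ 0.0003  0.     -0.0018]
```

View pics/g1.png

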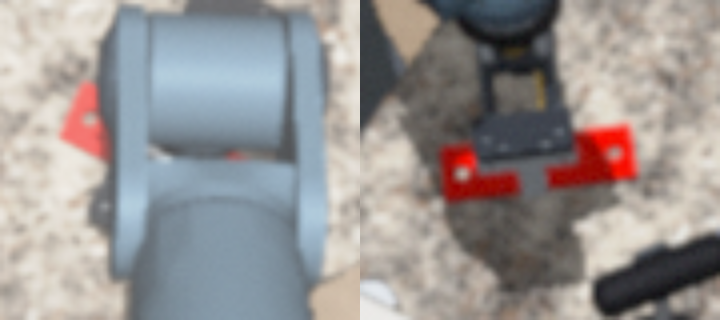

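The gripper is centred over the lid in the side view, so I'll descend and close.

Call:
{"method": "carry_out", "body": {"moves": [{"hand": 1, "x": 0.001, "y": 0, "z": 0.025, "rx": 0, "ry": 0, "rz": 0}, {"hand": 1, "x": 0.001, "y": 0, "z": 0.045, "rx": 0, "ry": 0, "rz": 0}, {"hand": 1, "x": 0.001, "y": 0, "z": 0.0496, "rx": 0, "ry": 0, "rz": 0}, {"hand": 1, "x": 0.001, "y": 0, "z": 0.0496, "rx": 0, "ry": 0, "rz": 0}, {"hand": 0, "x": 0.001, "y": 0, "z": 0.0496, "rx": 0, "ry": 0, "rz": 0}, {"hand": 0, "x": 0.001, "y": 0, "z": 0.0496, "rx": 0, "ry": 0, "rz": 0}, {"hand": 0, "x": 0.001, "y": 0, "z": 0.0496, "rx": 0, "ry": 0, "rz": 0}, {"hand": 0, "x": 0.001, "y": 0, "z": 0.0496, "rx": 0, "ry": 0, "rz": 0}, {"hand": 0, "x": 0.001, "y": 0, "z": 0.0496, "rx": 0, "ry": 0, "rz": 0}, {"hand": 0, "x": 0.001, "y": 0, "z": 0.0496, "rx": 0, "ry": 0, "rz": 0}]}}

```text
time_s: 4.22
tcp_pos: [532.1, 101.3, 211.6]
ee_rot: [3.14, -0.001, 1.141]
force: [0.0, -0.4, 0.4]
finger_gap: 37.4
```

Call:
{"method": "carry_out", "body": {"moves": [{"hand": 0, "x": 0, "y": 0, "z": 0, "rx": 0, "ry": 0, "rz": 0}, {"hand": 0, "x": 0, "y": 0, "z": 0, "rx": 0, "ry": 0, "rz": 0}, {"hand": 0, "x": 0, "y": 0, "z": 0, "rx": 0, "ry": 0, "rz": 0}, {"hand": 0, "x": 0, "y": 0, "z": 0, "rx": 0, "ry": 0, "rz": 0}, {"hand": 0, "x": 0, "y": 0, "z": 0, "rx": 0, "ry": 0, "rz": 0}, {"hand": 0, "x": 0, "y": 0, "z": 0, "rx": 0, "ry": 0, "rz": 0}]}}

```text
time_s: 4.97
tcp_pos: [532.0, 101.4, 211.5]
ee_rot: [3.141, -0.0, 1.141]
force: [-2.0, 0.5, 2.2]
finger_gap: 13.9
```

```bash
python3 - <<'E'
from h import *
go((532,101.4,285,65.4),(505,160,295,68),(424.1,335.3,285,76.1))
E
```

```text
t 4.975 p [532.  101.4 211.5] rpy [ 1.7996e+02 -2.0000e-02  6.5360e+01] gap 13.9 F [-2.   0.5  2.2]
(532, 101.4, 285, 65.4) xyz [ 0.      0.     -0.0735] r [ 0.0007 -0.0004 -0.0006]
(505, 160, 295, 68) xyz [ 0.042  -0.0489 -0.0835] r [ 0.0007 -0.0004 -0.046 ]
(424.1, 335.3, 285, 76.1) xyz [ 0.1676 -0.1955 -0.0736] r [ 0.0007 -0.0004 -0.1874]
```

Call:
{"method": "carry_out", "body": {"moves": [{"hand": 0, "x": 0, "y": 0, "z": -0.01, "rx": 0, "ry": 0, "rz": 0}, {"hand": 0, "x": 0, "y": 0, "z": -0.03, "rx": 0, "ry": 0, "rz": 0}, {"hand": 0, "x": 0, "y": 0, "z": -0.055, "rx": 0, "ry": 0, "rz": 0}, {"hand": 0, "x": 0.01, "y": -0.012, "z": -0.0736, "rx": 0, "ry": 0, "rz": -0.01}, {"hand": 0, "x": 0.03, "y": -0.035, "z": -0.0736, "rx": 0, "ry": 0, "rz": -0.03}, {"hand": 0, "x": 0.06, "y": -0.07, "z": -0.0736, "rx": 0, "ry": 0, "rz": -0.065}, {"hand": 0, "x": 0.09, "y": -0.105, "z": -0.0736, "rx": 0, "ry": 0, "rz": -0.1}, {"hand": 0, "x": 0.12, "y": -0.14, "z": -0.0736, "rx": 0, "ry": 0, "rz": -0.135}, {"hand": 0, "x": 0.145, "y": -0.17, "z": -0.0736, "rx": 0, "ry": 0, "rz": -0.165}, {"hand": 0, "x": 0.162, "y": -0.188, "z": -0.0736, "rx": 0, "ry": 0, "rz": -0.18}, {"hand": 0, "x": 0.1676, "y": -0.1955, "z": -0.0736, "rx": 0, "ry": 0, "rz": -0.187}, {"hand": 0, "x": 0.1676, "y": -0.1955, "z": -0.0736, "rx": 0, "ry": 0, "rz": -0.187}]}}

```text
time_s: 6.48
tcp_pos: [423.7, 335.5, 285.1]
ee_rot: [3.141, -0.0, 1.329]
force: [-0.1, -0.6, -2.3]
finger_gap: 13.5
```

```bash
python3 - <<'E'
from h import *
go((424.1,335.3,250,76.1))
t=cam("top");s=cam("side")
a=cv2.resize(t["img"][220:300,225:315,::-1],None,fx=4,fy=4);b=cv2.resize(s["img"][125:205,285:375,::-1],None,fx=4,fy=4)
cv2.imwrite("pics/g2.png",np.hstack([a,b]))
E
```

```text
t 6.475 p [423.7 335.5 285.1] rpy [179.96  -0.    76.14] gap 13.5 F [-0.1 -0.6 -2.3]
(424.1, 335.3, 250, 76.1) xyz [-0.0001  0.0004  0.0351] r [ 0.0007 -0.      0.0006]
```

View pics/g2.png

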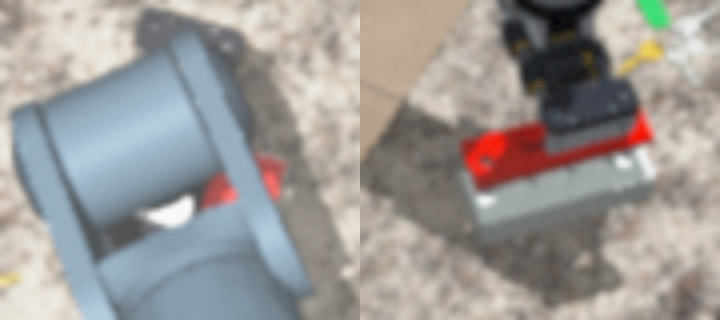

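```bash
python3 - <<'E'
from h import *
o=observe();p=o["tcp_pos"];s=cam("side")
crop(s,"g2s",305,150,60,40,12)
x0,y0=285,125
R=Ro.from_euler('z',76.1,degrees=True).as_matrix()
for n,v in dict(hm=(-60,0,8),hp=(60,0,8),c1=(-75,-23,8),c2=(-75,23,8),c3=(75,-23,8),c4=(75,23,8),c3b=(75,-23,0)).items():
    q=proj(s,np.array([p[0],p[1],p[2]-211.5])+R@np.array(v))
    print(n,q,"g2s",(q-[305,150]+.5)*12-.5)
E
```

```text
hm [315.51243995 164.68992466] g2s [131.64927943 181.7790959 ]
hp [351.00946286 154.88773448] g2s [557.61355428  64.15281372]
c1 [313.19804187 171.64251272] g2s [103.87650239 265.21015258]
c2 [308.86414451 160.30871384] g2s [ 51.86973413 129.20456611]
c3 [357.87602278 159.20953634] g2s [640.01227335 116.01443611]
c4 [352.93465271 148.23170243] g2s [580.71583248 -15.7195709 ]
c3b [357.73375758 160.66118141] g2s [638.30509093 133.43417687]
```

View pics/g2s.png

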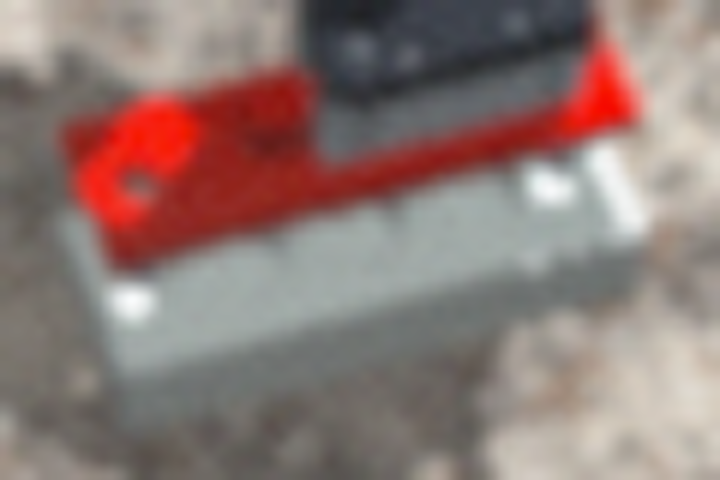

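Call:
{"method": "carry_out", "body": {"moves": [{"hand": 0, "x": 0.0003, "y": 0.0005, "z": 0.012, "rx": 0.0007, "ry": 0, "rz": 0.0006}, {"hand": 0, "x": 0.0003, "y": 0.0005, "z": 0.022, "rx": 0.0007, "ry": 0, "rz": 0.0006}, {"hand": 0, "x": 0.0003, "y": 0.0005, "z": 0.027, "rx": 0.0007, "ry": 0, "rz": 0.0006}, {"hand": 0, "x": 0.0003, "y": 0.0005, "z": 0.03, "rx": 0.0007, "ry": 0, "rz": 0.0006}, {"hand": 0, "x": 0.0003, "y": 0.0005, "z": 0.032, "rx": 0.0007, "ry": 0, "rz": 0.0006}, {"hand": 0, "x": 0.0003, "y": 0.0005, "z": 0.033, "rx": 0.0007, "ry": 0, "rz": 0.0006}, {"hand": 0, "x": 0.0003, "y": 0.0005, "z": 0.033, "rx": 0.0007, "ry": 0, "rz": 0.0006}]}}

```text
time_s: 7.5
tcp_pos: [425.1, 334.9, 252.2]
ee_rot: [3.141, -0.0, 1.326]
force: [-0.3, -0.4, -1.9]
finger_gap: 13.7
```

```bash
python3 - <<'E'
from h import *
go((424.3,335.7,244,76.1),(424.3,335.7,241.5,76.1))
s=cam("side")
crop(s,"g3s",305,150,60,40,12)
E
```

```text
t 7.5 p [425.1 334.9 252.2] rpy [ 1.7998e+02 -2.0000e-02  7.5980e+01] gap 13.7 F [-0.3 -0.4 -1.9]
(424.3, 335.7, 244, 76.1) xyz [ 0.0006 -0.0009  0.0082] r [ 0.0003 -0.0004 -0.0021]
(424.3, 335.7, 241.5, 76.1) xyz [ 0.0006 -0.0009  0.0107] r [ 0.0003 -0.0004 -0.0021]
```

View pics/g3s.png

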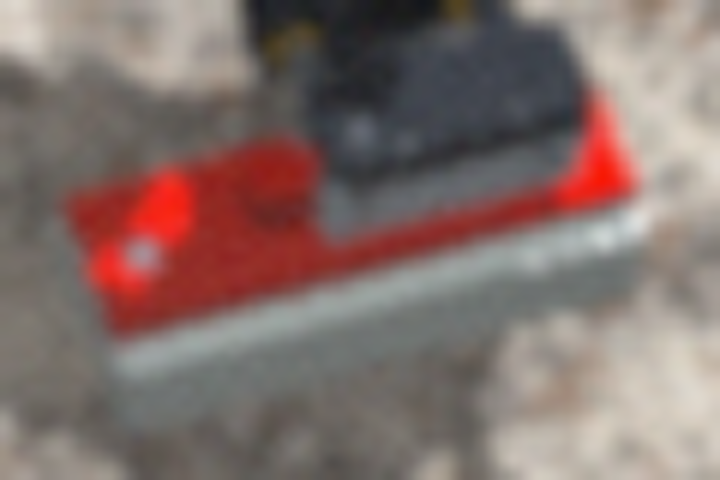

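Call:
{"method": "carry_out", "body": {"moves": [{"hand": 0, "x": 0.0003, "y": -0.0004, "z": 0.002, "rx": 0, "ry": 0, "rz": -0.001}, {"hand": 0, "x": 0.0003, "y": -0.0004, "z": 0.004, "rx": 0, "ry": 0, "rz": -0.001}, {"hand": 0, "x": 0.0003, "y": -0.0004, "z": 0.005, "rx": 0, "ry": 0, "rz": -0.001}, {"hand": 0, "x": 0.0003, "y": -0.0004, "z": 0.005, "rx": 0, "ry": 0, "rz": -0.001}]}}

```text
time_s: 8.05
tcp_pos: [424.6, 335.3, 247.0]
ee_rot: [-3.141, -0.0, 1.327]
force: [-0.8, 1.8, -1.6]
finger_gap: 13.6
```

```bash
python3 - <<'E'
from h import *
go((424.3,335.7,244,76.1),(424.3,335.7,241.5,76.1))
E
```

```text
t 8.05 p [424.6 335.3 247. ] rpy [-1.7999e+02 -2.0000e-02  7.6030e+01] gap 13.6 F [-0.8  1.8 -1.6]
(424.3, 335.7, 244, 76.1) xyz [ 0.0003 -0.0004  0.003 ] r [-0.0002 -0.0004 -0.0012]
(424.3, 335.7, 241.5, 76.1) xyz [ 0.0003 -0.0004  0.0055] r [-0.0002 -0.0004 -0.0012]
```

Call:
{"method": "carry_out", "body": {"moves": [{"hand": 0, "x": 0, "y": 0, "z": 0.002, "rx": 0, "ry": 0, "rz": 0}, {"hand": 0, "x": 0, "y": 0, "z": 0.004, "rx": 0, "ry": 0, "rz": 0}, {"hand": 0, "x": 0, "y": 0, "z": 0.0055, "rx": 0, "ry": 0, "rz": 0}, {"hand": 0, "x": 0, "y": 0, "z": 0.006, "rx": 0, "ry": 0, "rz": 0}, {"hand": 0, "x": 0, "y": 0, "z": 0.006, "rx": 0, "ry": 0, "rz": 0}]}}

```text
time_s: 8.68
tcp_pos: [424.6, 335.4, 241.5]
ee_rot: [-3.141, -0.0, 1.327]
force: [-4.3, 0.2, 5.1]
finger_gap: 13.5
```

```bash
python3 - <<'E'
from h import *
go()
s=cam("side")
crop(s,"g4s",305,150,60,40,12)
E
```

```text
t 8.675 p [424.6 335.4 241.5] rpy [-1.7998e+02 -1.0000e-02  7.6040e+01] gap 13.5 F [-4.3  0.2  5.1]
```

View pics/g4s.png

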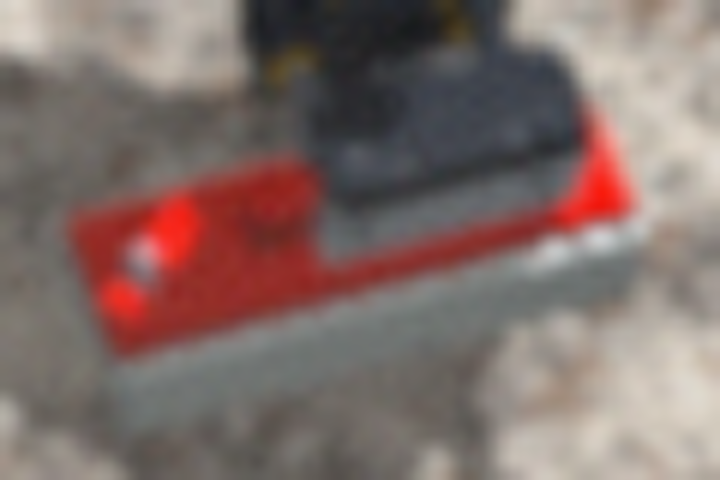

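The lid is seated at the flush height of 241.5 with a 5 N press. I'll open the fingers.

Call:
{"method": "carry_out", "body": {"moves": [{"hand": 1, "x": 0, "y": 0, "z": 0, "rx": 0, "ry": 0, "rz": 0}, {"hand": 1, "x": 0, "y": 0, "z": 0, "rx": 0, "ry": 0, "rz": 0}, {"hand": 1, "x": 0, "y": 0, "z": 0, "rx": 0, "ry": 0, "rz": 0}, {"hand": 1, "x": 0, "y": 0, "z": -0.002, "rx": 0, "ry": 0, "rz": 0}, {"hand": 1, "x": 0, "y": 0, "z": -0.002, "rx": 0, "ry": 0, "rz": 0}, {"hand": 1, "x": 0, "y": 0, "z": -0.002, "rx": 0, "ry": 0, "rz": 0}, {"hand": 1, "x": 0, "y": 0, "z": -0.002, "rx": 0, "ry": 0, "rz": 0}, {"hand": 1, "x": 0, "y": 0, "z": -0.002, "rx": 0, "ry": 0, "rz": 0}, {"hand": 1, "x": 0, "y": 0, "z": -0.002, "rx": 0, "ry": 0, "rz": 0}, {"hand": 1, "x": 0, "y": 0, "z": -0.002, "rx": 0, "ry": 0, "rz": 0}, {"hand": 1, "x": 0, "y": 0, "z": -0.002, "rx": 0, "ry": 0, "rz": 0}, {"hand": 1, "x": 0, "y": 0, "z": -0.002, "rx": 0, "ry": 0, "rz": 0}]}}

```text
time_s: 10.22
tcp_pos: [424.6, 335.4, 243.5]
ee_rot: [-3.141, -0.0, 1.327]
force: [-0.4, 0.2, 0.2]
finger_gap: 93.7
```

```bash
python3 - <<'E'
from h import *
go((424.6,335.5,202,76.1))
s=cam("side")
crop(s,"g5s",305,150,60,40,12)
E
```

```text
t 10.225 p [424.6 335.4 243.5] rpy [-1.7998e+02 -1.0000e-02  7.6040e+01] gap 93.7 F [-0.4  0.2  0.2]
(424.6, 335.5, 202, 76.1) xyz [ 0.0001 -0.      0.0415] r [-0.0004 -0.0002 -0.001 ]
```

View pics/g5s.png

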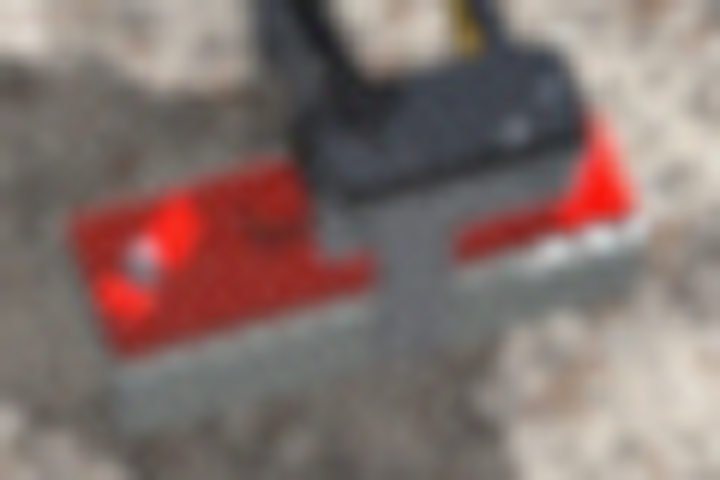

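The lid did not move on release and the finger stands outside the base. I'll descend and grip the base.

Call:
{"method": "carry_out", "body": {"moves": [{"hand": 1, "x": 0, "y": 0, "z": 0.015, "rx": 0, "ry": 0, "rz": 0}, {"hand": 1, "x": 0, "y": 0, "z": 0.03, "rx": 0, "ry": 0, "rz": 0}, {"hand": 1, "x": 0, "y": 0, "z": 0.039, "rx": 0, "ry": 0, "rz": 0}, {"hand": 1, "x": 0, "y": 0, "z": 0.0405, "rx": 0, "ry": 0, "rz": 0}, {"hand": 0.45, "x": 0, "y": 0, "z": 0.0405, "rx": 0, "ry": 0, "rz": 0}, {"hand": 0.45, "x": 0, "y": 0, "z": 0.0405, "rx": 0, "ry": 0, "rz": 0}, {"hand": 0, "x": 0, "y": 0, "z": 0.0405, "rx": 0, "ry": 0, "rz": 0}, {"hand": 0, "x": 0, "y": 0, "z": 0.0405, "rx": 0, "ry": 0, "rz": 0}, {"hand": 0, "x": 0, "y": 0, "z": 0.0405, "rx": 0, "ry": 0, "rz": 0}, {"hand": 0, "x": 0, "y": 0, "z": 0.0405, "rx": 0, "ry": 0, "rz": 0}, {"hand": 0, "x": 0, "y": 0, "z": 0.0405, "rx": 0, "ry": 0, "rz": 0}, {"hand": 0, "x": 0, "y": 0, "z": 0.0405, "rx": 0, "ry": 0, "rz": 0}]}}

```text
time_s: 11.78
tcp_pos: [424.3, 335.5, 203.2]
ee_rot: [-3.14, -0.0, 1.327]
force: [-4.1, 1.2, 5.3]
finger_gap: 56.0
```

```bash
python3 - <<'E'
from h import *
go((424.6,335.5,300,76.1))
s=cam("side")
crop(s,"g6s",305,150,60,40,12)
E
```

```text
t 11.775 p [424.3 335.5 203.2] rpy [-179.9    -0.     76.03] gap 56.0 F [-4.1  1.2  5.3]
(424.6, 335.5, 300, 76.1) xyz [ 0.      0.0001 -0.0968] r [-0.0017 -0.     -0.0011]
```

View pics/g6s.png

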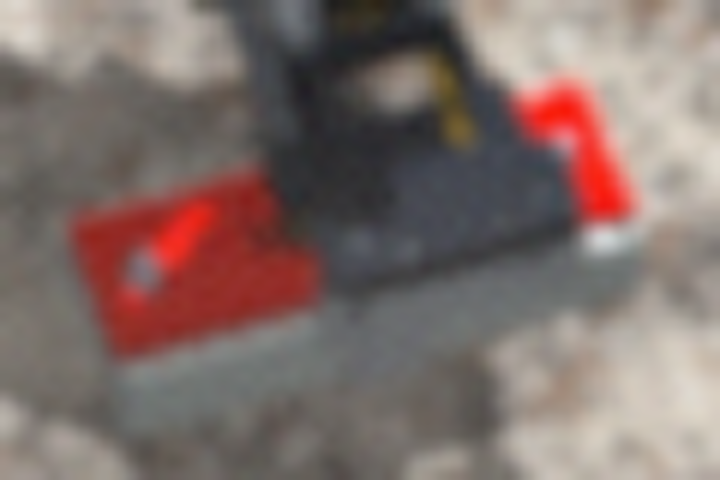

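Call:
{"method": "carry_out", "body": {"moves": [{"hand": 0, "x": 0, "y": 0, "z": -0.005, "rx": 0, "ry": 0, "rz": 0}, {"hand": 0, "x": 0, "y": 0, "z": -0.015, "rx": 0, "ry": 0, "rz": 0}, {"hand": 0, "x": 0, "y": 0, "z": -0.03, "rx": 0, "ry": 0, "rz": 0}, {"hand": 0, "x": 0, "y": 0, "z": -0.05, "rx": 0, "ry": 0, "rz": 0}, {"hand": 0, "x": 0, "y": 0, "z": -0.07, "rx": 0, "ry": 0, "rz": 0}, {"hand": 0, "x": 0, "y": 0, "z": -0.09, "rx": 0, "ry": 0, "rz": 0}, {"hand": 0, "x": 0, "y": 0, "z": -0.11, "rx": 0, "ry": 0, "rz": 0}, {"hand": 0, "x": 0, "y": 0, "z": -0.125, "rx": 0, "ry": 0, "rz": 0}, {"hand": 0, "x": 0, "y": 0, "z": -0.135, "rx": 0, "ry": 0, "rz": 0}, {"hand": 0, "x": 0, "y": 0, "z": -0.14, "rx": 0, "ry": 0, "rz": 0}, {"hand": 0, "x": 0, "y": 0, "z": -0.14, "rx": 0, "ry": 0, "rz": 0}]}}

```text
time_s: 13.2
tcp_pos: [424.5, 335.4, 343.1]
ee_rot: [-3.14, 0.0, 1.327]
force: [0.4, -0.2, -4.8]
finger_gap: 55.7
```

```bash
python3 - <<'E'
from h import *
go((509.5,128.5,343.2,82))
s=cam("side")
crop(s,"g7s",295,120,80,60,9)
E
```

```text
t 13.2 p [424.5 335.4 343.1] rpy [-179.9     0.     76.03] gap 55.7 F [ 0.4 -0.2 -4.8]
(509.5, 128.5, 343.2, 82) xyz [-0.1803  0.1324 -0.0003] r [-0.0018 -0.     -0.1041]
```

View pics/g7s.png

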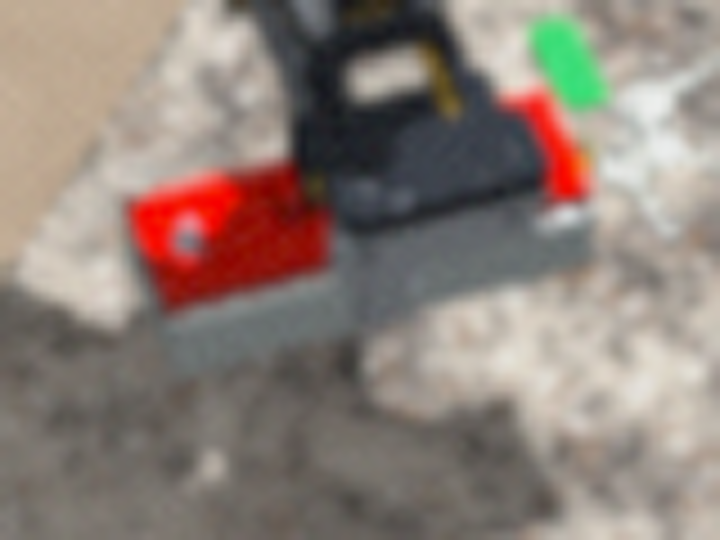

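The force reading of 4.8 N matches the weight of both halves, and the mould is level and closed. I'll carry it to the view point.

Call:
{"method": "carry_out", "body": {"moves": [{"hand": 0, "x": -0.006, "y": 0.004, "z": 0, "rx": 0, "ry": 0, "rz": -0.003}, {"hand": 0, "x": -0.02, "y": 0.015, "z": 0, "rx": 0, "ry": 0, "rz": -0.012}, {"hand": 0, "x": -0.04, "y": 0.029, "z": 0, "rx": 0, "ry": 0, "rz": -0.023}, {"hand": 0, "x": -0.062, "y": 0.046, "z": 0, "rx": 0, "ry": 0, "rz": -0.036}, {"hand": 0, "x": -0.085, "y": 0.062, "z": 0, "rx": 0, "ry": 0, "rz": -0.049}, {"hand": 0, "x": -0.107, "y": 0.079, "z": 0, "rx": -0.001, "ry": 0, "rz": -0.062}, {"hand": 0, "x": -0.128, "y": 0.094, "z": 0, "rx": -0.001, "ry": 0, "rz": -0.074}, {"hand": 0, "x": -0.147, "y": 0.108, "z": 0, "rx": -0.002, "ry": 0, "rz": -0.085}, {"hand": 0, "x": -0.163, "y": 0.12, "z": 0, "rx": -0.002, "ry": 0, "rz": -0.094}, {"hand": 0, "x": -0.174, "y": 0.128, "z": 0, "rx": -0.002, "ry": 0, "rz": -0.101}, {"hand": 0, "x": -0.18, "y": 0.132, "z": 0, "rx": -0.002, "ry": 0, "rz": -0.104}, {"hand": 0, "x": -0.18, "y": 0.132, "z": 0, "rx": -0.002, "ry": 0, "rz": -0.104}]}}

```text
time_s: 14.75
tcp_pos: [509.1, 128.7, 342.3]
ee_rot: [-3.141, 0.0, 1.431]
force: [0.8, -0.6, -5.1]
finger_gap: 56.1
```

```bash
python3 - <<'E'
from h import *
go((509.5,128.5,343.2,82))
s=cam("side")
crop(s,"g8s",240,170,120,120,5)
t=cam("top"); crop(t,"g8t",300,130,110,120,5)
p=observe()["tcp_pos"];R=Ro.from_euler('z',82,degrees=True).as_matrix()
for n,v in dict(lm=(-75,-23,8),lp=(75,-23,8),bm=(-75,-28,-30),bp=(75,-28,-30),lm2=(-75,23,8)).items():
    q=proj(s,np.array([p[0],p[1],p[2]-173.2])+R@np.array(v)); print(n,(q-[240,170]+.5)*5-.5)
E
```

```text
t 14.75 p [509.1 128.7 342.3] rpy [-1.7995e+02  2.0000e-02  8.1960e+01] gap 56.1 F [ 0.8 -0.6 -5.1]
(509.5, 128.5, 343.2, 82) xyz [-0.0001  0.0004 -0.0009] r [-0.0009  0.0004 -0.0006]
lm [134.31901248 196.73219906]
lp [383.03603126 100.94404299]
bm [145.47114253 236.45509873]
bp [388.04875912 142.04978426]
lm2 [105.65162713 131.60551446]
```

View pics/g8s.png

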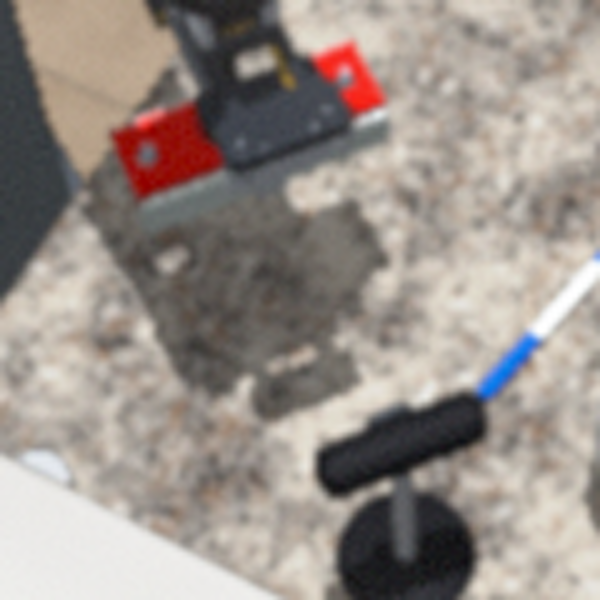

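View pics/g8t.png

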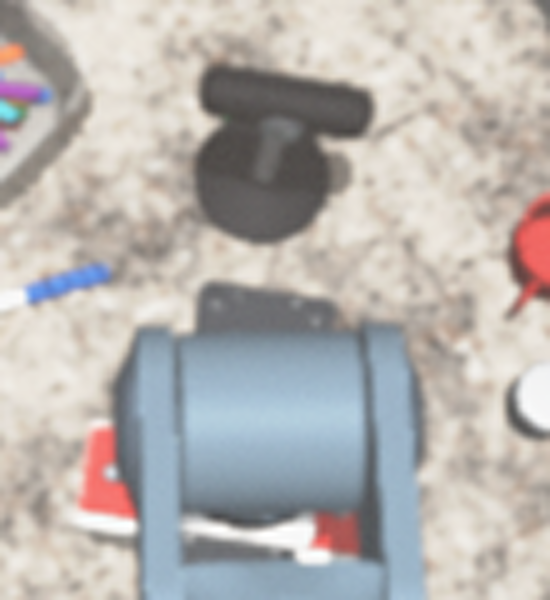

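Call:
{"method": "carry_out", "body": {"moves": [{"hand": 0, "x": 0, "y": 0, "z": -0.001, "rx": 0, "ry": 0, "rz": 0}, {"hand": 0, "x": 0, "y": 0, "z": -0.001, "rx": 0, "ry": 0, "rz": 0}, {"hand": 0, "x": 0, "y": 0, "z": -0.001, "rx": 0, "ry": 0, "rz": 0}, {"hand": 0, "x": 0, "y": 0, "z": -0.001, "rx": 0, "ry": 0, "rz": 0}, {"hand": 0, "x": 0, "y": 0, "z": -0.001, "rx": 0, "ry": 0, "rz": 0}, {"hand": 0, "x": 0, "y": 0, "z": -0.001, "rx": 0, "ry": 0, "rz": 0}]}}

```text
time_s: 15.6
tcp_pos: [508.9, 129.2, 343.3]
ee_rot: [-3.141, 0.0, 1.431]
force: [0.1, 0.4, -5.4]
finger_gap: 55.6
```

```bash
python3 - <<'E'
from h import *
go()
print(np.abs(observe()["joint_vel"]).max())
print(hand_in())
E
```

```text
t 15.6 p [508.9 129.2 343.3] rpy [-1.7995e+02  2.0000e-02  8.2010e+01] gap 55.6 F [ 0.1  0.4 -5.4]
0.002049962096471538
the job is handed in; nothing more can be done
None
```

I closed the mould on its pins, let go of the lid, then gripped the white half and lifted the closed mould. I handed the job in at 15.6 s while still holding it in front of the webcam. No verdict is reported, so what follows is from my own checks.

- **Closing:** the lid went over both pins with almost no resistance. It pressed about 5 N at the flush height, and it did not move in the picture when the fingers opened.
- **Hold pose:** the TCP was at (508.9, 129.2, 343.3), with a finger opening of 55.6 mm. That puts the middle of the seam at about (509, 129, 170), and my estimate of the view point was (509.5, 128.5, 170).
- **Level, square and still:** the tool stood within 0.1° of vertical. Its yaw was 82.0°, against about 82° for the webcam's own y axis; my readings of that axis ranged from 81° to 83°. Joint speeds were at most 0.002 rad/s.
- **Load:** the wrist carried 5.4 N downward, which fits both halves being held.
- **Small disagreements:** the two cameras differ from each other by about 2 mm. In the side view, the mould's corners were within 1–2 pixels of where I predicted them, or about 3–6 mm. How far the lens sits in front of the stand was read from the images, good to a few mm.
- **Bystanders:** in the last pictures the webcam looked untouched, and so did the objects in view (blue marker, cup, tin and part of the marker tub). The keys lay outside that last view.

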